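Centre-punch the round blank

ROBOT

A 7-joint arm with a two-finger parallel gripper is mounted at the origin on the work surface; the furniture and walls round the work are solid. World frame = base frame: x ahead of the robot, y to its left, z up, the work surface at z = 0. Lengths are in m, angles in rad, forces in N, time in s.
With the tool pointing down it reaches from about 0.4 to 0.9 m from the base axis. Payload 5.6 kg.
Tool frame: the origin (TCP) lies at the very end of the fingers, on their centre line; the grasp point (between the pads) lies 19 mm behind it; z points along the fingers, y is the line along which they close (so a half turn about z gives the same grasp; the last joint's range is limited). The gripper opens to 92 mm and grips with 3 to 60 N. Pads are 20 mm wide; open, the fingers measure 128 mm over their backs; the gripper's body (75 mm by 189 mm) begins 69 mm behind the grasp point.
Start: joints at [-1.209, 0.468, -0.012, 1.603, 0.006, 1.071, -0.056], TCP at [0.256, 0.597, 0.182] pointing down, gripper open.
Joint ranges: [-2.53, 2.53], [-0.31, 2.02], [-1.57, 1.55], [0.28, 2.44], [-1.29, 4.43], [0.15, 1.84], [-2.92, 2.92]. Speed limits (rad/s): [2.57, 2.57, 3.14, 3.14, 3.14, 3.14, 3.14].

INTERFACE

Orientations are given as [roll, pitch, yaw] about the fixed x, y, z axes, in that order (R = Rz(yaw) Ry(pitch) Rx(roll)).
In Python, from rig import env gives the robot as it stands. The module is installed in compiled form; this text tells all that it offers.
- The arm moves only by the tool jog_arm, never from a script. Its argument "plan" is one flat list of numbers, 4 for each row, row after row: the shift along the tool's x, y, z normalised to -1 to 1, where 1 is 80 cm, then the turn about the tool's z normalised to -1 to 1, where 1 is 45 degrees. In form: [dx, dy, dz, twist, dx, dy, dz, twist, ...]. A call has 1 to 5 rows; each row is the pose to reach, as a shift and turn from the pose commanded when the call began, along the tool's axes at that moment; what a row does not reach only later rows make up. A row lasts 1/8 s, in which the tool goes at most 62.5 mm and 10.7 degrees, less where a joint would pass 70% of its speed; a pose out of reach is approached as far as the arm can. A call with a number of a shift or a turn outside -1 to 1 is refused whole. A call with a gripper value outside its range is refused whole. "gripper" is the finger opening in mm, from 0 to 91.9, set as the call begins (left out, the last holds). The fingers move at their own pace and stop on an object; "squeeze" is the grip in N (left out, the last holds). Time passes only in rows, so rows that repeat a pose let the fingers close. It gives the time, the measured TCP pose, the force, the opening and the grip force at its end, in the units of the state.
- env.get_obs(): the state, without advancing time (a new reading comes with each control period).
- env.snapshot(name): name is "side" or "top" or "wrist"; returns the picture (480x640x3 uint8, red, green, blue); there is no depth.
- env.get_calibration(name): a dict with "fx", "fy", "cx", "cy" (pixels), "R" (3x3) and "t" (3): a world point X has camera coordinates R X + t. Camera axes: x right, y down, z forward; pixel columns grow to the right and rows downward; lengths in m; the calibration is good to about 2 mm. A picture is of the moment at which its call begins: read the wrist's pose just before it. get_calibration takes no time and is no camera call; for the wrist camera it gives the pose at the moment of the call.
- env.job_done(): hands the job in; it is judged then, once.
Trained networks look in the newest picture that a camera, given by its name, has taken for a name from the list of things; names that differ only in an ending like _2 or _b are one class to them, and where a whole thing is asked for, a point or a joint stands for the part that bears it (a point fixed in the world has none). Each returns a list of dicts, best first, with "conf" (0 to 1); they miss things now and then, are a little off and sometimes report something else, mostly with a low value. They report only what shows in the picture. A call takes as long as a camera call. They do not tell look-alikes from the thing itself.
- env.recognise(camera, query): "rect" ([centre column, centre row, width, height] in pixels, round what is visible of it).
- env.pinpoint(camera, query): "point" ([column, row] in pixels: a listed point, or the origin of a listed thing).
The state is a dict: "time_s": time; "qpos": joint angles; "dq": joint speeds; "effort": joint torques, N m; "position": TCP position; "ee_rot": TCP orientation; "contact_force": force on the tool from outside, world axes, zero at the start; "ft_torque": the same for the moment, N m; "grip_width": finger opening in m; "finger_force": force on a finger pad.
Only numpy, scipy, OpenCV 4.12 (cv2) and the standard library are available. Lean on these libraries where they do the work, as an engineer would, in place of code of your own. Each camera call takes 0.05 s, during which the arm holds its last target. There are 200 camera calls.

TASK

Mark the centre of the round steel blank: pick up the spring punch, stand it upright on the middle of the round blank, and press its cap straight down until it snaps and stays down. Do not let it snap anywhere else, leave the square blank where it lies, and leave the punch standing on the round blank.

Things in the scene. Friction and masses are not known exactly. Their poses are not given: they have to be found in the camera images.
- punch_grip (a point): spring punch, about 0.4 kg, upright in the far half of the sheet-metal tray (rim 26 mm high, 40 mm or more from the barrel). From its underside up: foot plate 52 mm across, 8 mm thick; ribbed round barrel 27 mm in diameter from 14 to 66 mm; thin neck; round cap 32 mm across, 84 to 100 mm. This point: on the axis, 45 mm above the underside, where the barrel is grasped; z points up the axis.
- cap_top (a point): middle of the top face of the punch's cap, 100 mm above the underside of the foot while cocked, 88 mm once snapped; it moves with the cap. The flat of the top is 24 mm across. z points up.
- punch_cap (a joint): how far the cap is pressed in: 0 cocked (as at the start), 0.012 m fully in. The spring holds it out with 12 N; once it gives, the resistance falls steadily to nothing at 10 mm, past which it snaps in to 12 mm and stays there by itself. Released before 9 mm it springs back to 0.
- round_middle (a point): middle of the top face of the round blank, a loose flat steel disc 110 mm in diameter and 12 mm thick lying on the bench (0.8 kg), with a fine scribed cross at its centre. z points up.
- square_middle (a point): middle of the top face of the square blank, a loose flat steel plate 100 x 100 mm and 12 mm thick lying on the bench (0.8 kg), with the same scribed cross: not to be punched.
There are look-alikes about, which are no part of the job. What is shaped like the part that bears round_middle but green is not meant.

How it is judged:
By the outcome, as a careful person would: the job done as asked, in the order asked, and still so for the second after the job is handed in, with the robot touching nothing.
It also fails if it takes over 43 s, if anything falls off the work surface, if the arm or the gripper's body presses on something with over 40 N, if the wrist force passes 120 N, or if a joint passes its speed limit or range.

## Working session

There is one attempt and no reset: what is moved stays moved. The work goes in short steps, Python scripts to look and compute and a tool call to move; the robot and the scene stay as the last step left them, time stands still between calls to the robot, and variables do not carry over. Pictures are saved under pics/ and viewed, at most 10 in all, crops included, and the job is handed in when it is done.

Besides the shell and the picture viewer there is one more tool, called after "Request:" by a JSON object that holds its "api" and its "payload", one argument or row to a line. jog_arm: Moves the arm, as the interface text tells. Its arguments: {"type":"object","properties":{"plan":{"type":"array"},"gripper":{"type":"number"},"squeeze":{"type":"number"}},"required":["plan"]}

```bash
mkdir -p pics
cat > h.py <<'E'
from rig import env
import numpy as np, cv2
def ray(c,uv,z):
    k=env.get_calibration(c);R=np.array(k["R"]);t=np.array(k["t"])
    d=R.T@np.array([(uv[0]-k["cx"])/k["fx"],(uv[1]-k["cy"])/k["fy"],1]);o=-R.T@t
    return o+d*(z-o[2])/d[2]
def save(c,n):
    im=env.snapshot(c);cv2.imwrite(f"pics/{n}.png",im[:,:,::-1]);return im
E
python3 - <<'E'
from h import *
Z=dict(punch_grip=.047,cap_top=.102,round_middle=.012,square_middle=.012)
for c in("top","side"):
    save(c,c+"0")
    for q in Z:
        for r in env.pinpoint(c,q): print(c,q,np.round(r["point"],1),round(r["conf"],2),ray(c,r["point"],Z[q]).round(4))
o=env.get_obs();print(o["time_s"],o["position"],o["ee_rot"],o["contact_force"])
E
```

```text
top punch_grip [276.7 258.3] 0.71 [0.4642 0.1631 0.047 ]
top cap_top [275.3 259.3] 0.59 [0.4585 0.1619 0.102 ]
top round_middle [461.9 301.1] 0.84 [ 0.3569 -0.2932  0.012 ]
top round_middle [426.5 203.4] 0.67 [ 0.6025 -0.2127  0.012 ]
top round_middle [344.5 192.5] 0.56 [ 0.6322 -0.0061  0.012 ]
top square_middle [198.6 228.9] 0.59 [0.5421 0.3631 0.012 ]
side punch_grip [303.7 231.9] 0.73 [0.4724 0.1597 0.047 ]
side cap_top [300.9 208.1] 0.42 [0.4684 0.1732 0.102 ]
side round_middle [263.8 396.9] 0.92 [ 0.3576 -0.2981  0.012 ]
side round_middle [408.5 340.2] 0.84 [ 0.6023 -0.2117  0.012 ]
side round_middle [390.9 274.1] 0.65 [ 0.6371 -0.001   0.012 ]
side square_middle [321.6 210.4] 0.89 [0.5479 0.3632 0.012 ]
0.5 [0.25606385 0.59742681 0.18237022] [-3.14158513e+00  7.69119254e-05  2.73666807e+00] [0.59282717 0.73000174 0.68796166]
```

View pics/top0.png

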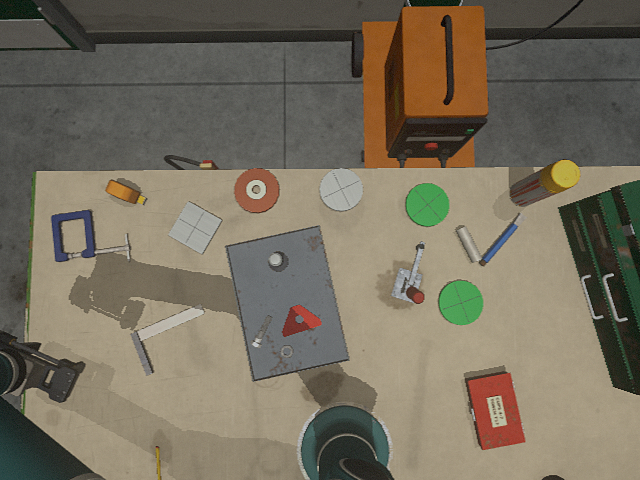

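View pics/side0.png

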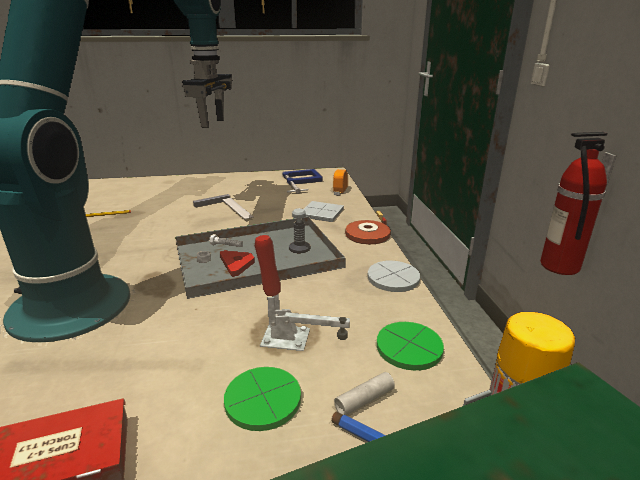

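The candidates for round_middle in the top image are green discs at (427,204) and (461,301), an orange grinding disc at (257,190), and a bare-steel disc with a cross at (341,189). The steel disc fits the description. The punch is at (277,260) in the tray and the square blank at (196,228). I'll confirm this in one crop.

```bash
cat >> h.py <<'E'
def tri(a,b):
    A=[];B=[]
    for c,uv in(("top",a),("side",b)):
        p=ray(c,uv,0.);q=ray(c,uv,.5);d=(q-p)/np.linalg.norm(q-p);P=np.eye(3)-np.outer(d,d);A.append(P);B.append(P@p)
    return np.linalg.lstsq(np.vstack(A),np.hstack(B),rcond=None)[0]
def delta(target):
    from scipy.spatial.transform import Rotation as r
    o=env.get_obs();M=r.from_euler("xyz",o["ee_rot"]).as_matrix()
    return (M.T@(np.array(target)-o["position"])/.8).round(4)
E
python3 - <<'E'
from h import *
a=cv2.imread("pics/top0.png")[165:285,240:400];b=cv2.imread("pics/side0.png")[190:310,270:430]
cv2.imwrite("pics/crop.png",cv2.resize(np.hstack([a,b]),(800,300),interpolation=3))
print(tri([276.7,258.3],[303.7,231.9]),tri([275.3,259.3],[300.9,208.1]),tri([344.5,192.5],[390.9,274.1]))
print(delta([.468,.162,.18]))
E
```

```text
[0.4685131  0.16286506 0.04540431] [0.46261763 0.16115051 0.10694741] [ 0.63334401 -0.00626698  0.01521857]
[-0.4579 -0.3959  0.003 ]
```

View pics/crop.png

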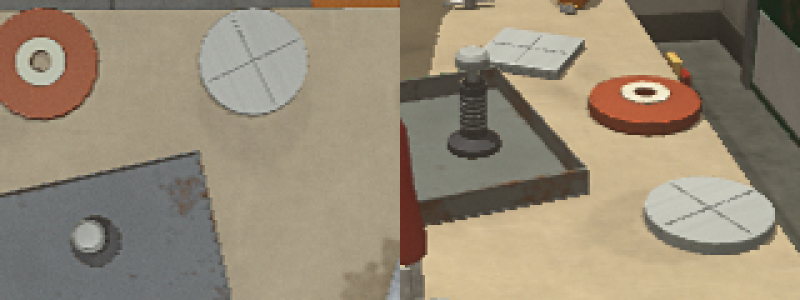

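The crop confirms a bare-steel round disc with its cross at about (341,189) in the top image. The punch stands in the tray, with its cap at about (276,260). I'm moving above the punch.

Request:
{"api": "jog_arm", "payload": {
  "plan": [-0.458, -0.396, 0, 0, -0.458, -0.396, 0, 0, -0.458, -0.396, 0, 0, -0.458, -0.396, 0, 0, -0.458, -0.396, 0, 0],
  "gripper": 70
}}

```text
time_s: 1.12
position: [0.3937, 0.3147, 0.1828]
ee_rot: [3.141, 0.0, 2.737]
contact_force: [1.1, -0.1, 0.0]
grip_width: 0.0701
finger_force: 0.0
```

```bash
python3 -c "
from h import *
print(delta([.468,.162,.18]))"
```

```text
[-0.1606 -0.1389  0.0034]
```

Request:
{"api": "jog_arm", "payload": {
  "plan": [-0.16, -0.139, 0, 0, -0.16, -0.139, 0, 0, -0.16, -0.139, 0, 0, -0.16, -0.139, 0, 0, -0.16, -0.139, 0, 0]
}}

```text
time_s: 1.75
position: [0.4664, 0.1646, 0.1825]
ee_rot: [3.141, -0.0, 2.737]
contact_force: [-0.0, -0.2, -0.7]
grip_width: 0.0699
finger_force: 0.0
```

Run:
```python
from h import *
im=save("wrist","w1")
for q,z in(("punch_grip",.047),("cap_top",.102)):
    for r in env.pinpoint("wrist",q): print(q,np.round(r["point"],1),round(r["conf"],2),ray("wrist",r["point"],z).round(4))
k=env.get_calibration("wrist");R=np.array(k["R"]);print((-R.T@np.array(k["t"])).round(3))
print(env.get_obs()["position"],delta([.468,.162,.18]))
```

```text
punch_grip [319.6 214.9] 0.9 [0.4626 0.1653 0.047 ]
cap_top [317.6 229. ] 0.59 [0.4619 0.1643 0.102 ]
[0.403 0.193 0.384]
[0.46607076 0.16531953 0.18236346] [-0.0038 -0.0029  0.003 ]
```

View pics/w1.png

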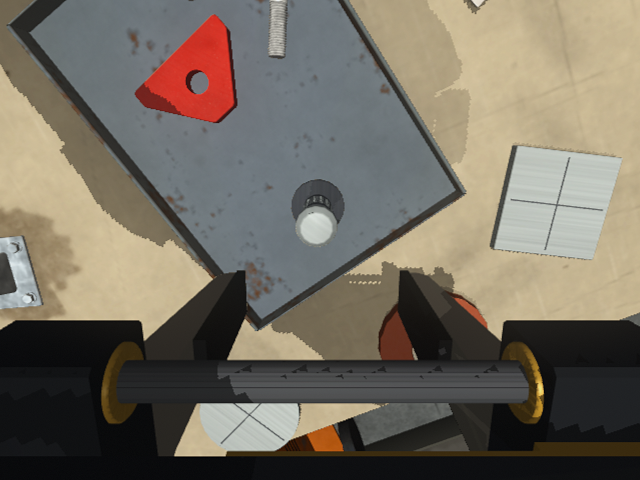

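The wrist view shows the cap at (317,226), the foot at (318,205), and the rim more than 100 px from the punch along the closing axis. That puts the punch at about (0.463, 0.1645), so I'm descending.

Request:
{"api": "jog_arm", "payload": {
  "plan": [0.003, -0.003, 0.02, 0, 0.003, -0.003, 0.08, 0, 0.003, -0.003, 0.14, 0, 0.003, -0.003, 0.188, 0, 0.003, -0.003, 0.188, 0]
}}

```text
time_s: 2.52
position: [0.4609, 0.1626, 0.0298]
ee_rot: [-3.137, -0.004, 2.739]
contact_force: [-0.8, 0.8, 0.6]
grip_width: 0.0701
finger_force: 0.0
```

Request:
{"api": "jog_arm", "payload": {
  "plan": [0, 0, 0, 0, 0, 0, 0, 0, 0, 0, 0, 0, 0, 0, 0, 0, 0, 0, 0, 0],
  "gripper": 15,
  "squeeze": 30
}}

```text
time_s: 3.15
position: [0.4639, 0.1623, 0.0326]
ee_rot: [3.141, 0.001, 2.736]
contact_force: [-0.7, -2.5, 4.9]
grip_width: 0.0308
finger_force: 30.0
```

Request:
{"api": "jog_arm", "payload": {
  "plan": [0, 0, -0.02, 0, 0, 0, -0.02, 0, 0, 0, -0.02, 0]
}}

```text
time_s: 3.52
position: [0.4632, 0.1627, 0.0479]
ee_rot: [-3.142, -0.0, 2.737]
contact_force: [-1.1, 0.5, -4.1]
grip_width: 0.0304
finger_force: 30.0
```

Run:
```python
from h import *
w=save("wrist","w2");s=save("side","s2")
cv2.imwrite("pics/c2.png",np.hstack([cv2.resize(s[150:270,240:360],(400,400)),cv2.resize(w[140:440,170:470],(400,400))])[:,:,::-1])
print(env.get_obs())
```

```text
{'time_s': 3.625, 'qpos': array([-0.55184796,  0.40109357,  0.17484048,  2.0981664 , -0.11225338,
        0.65174549,  0.86494175]), 'dq': array([ 0.00164329,  0.00209452, -0.00126378, -0.0013725 ,  0.00034396,
       -0.00212575, -0.00025117]), 'effort': array([-4.56758332e-02, -4.24556816e+01,  1.83754195e+00, -1.79515421e+01,
       -4.66427940e-02,  1.22816521e-01, -4.26139313e-04]), 'position': array([0.46301348, 0.16253621, 0.04762295]), 'ee_rot': array([-3.14098981e+00, -6.36385529e-04,  2.73693048e+00]), 'contact_force': array([ 0.80800791, -0.16935131, -4.45315969]), 'ft_torque': array([-0.00586022, -0.02942329,  0.00376265]), 'finger_force': 29.999193866970018, 'grip_width': 0.03052438797111731}
```

View pics/c2.png

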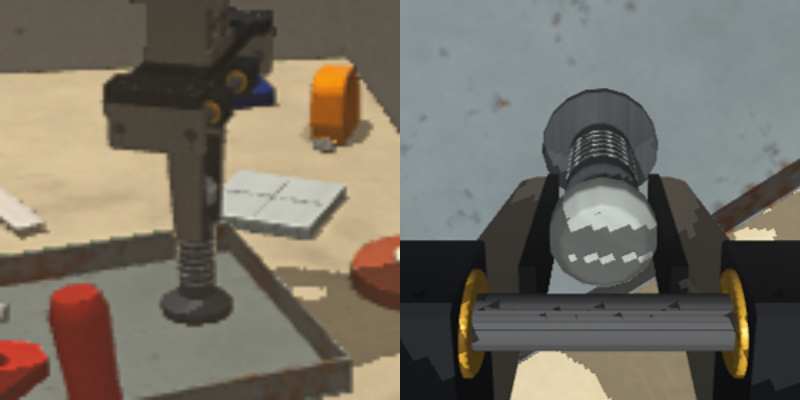

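The punch is held upright and off the tray: the side view shows the foot clear, and the load is about 4 N. I'll lift it and work out the transfer.

Request:
{"api": "jog_arm", "payload": {
  "plan": [0, 0, -0.04, 0, 0, 0, -0.09, 0, 0, 0, -0.09, 0]
}}

```text
time_s: 4.0
position: [0.4655, 0.1635, 0.1222]
ee_rot: [3.137, 0.004, 2.737]
contact_force: [1.0, -0.8, -5.4]
grip_width: 0.0304
finger_force: 30.0
```

Run:
```python
from h import *
save("wrist","w3");save("top","t3")
p=env.get_obs()["position"];u=p[2]-.030
print(p)
for q,z in(("punch_grip",u+.045),("cap_top",u+.1)):
    for r in env.pinpoint("wrist",q): print(q,np.round(r["point"],1),round(r["conf"],2),(ray("wrist",r["point"],z)-p).round(4))
for c in("wrist","top"):
  for r in env.pinpoint(c,"round_middle"): print(c,np.round(r["point"],1),round(r["conf"],2),ray(c,r["point"],.012).round(4))
print(ray("top",[341.2,189.4],.012),delta([.632,-.003,.12]))
```

```text
[0.46292092 0.1624332  0.11928798]
punch_grip [322.8 279.6] 0.71 [-0.0001  0.0007  0.015 ]
top [340.4 189. ] 0.93 [0.6413 0.0042 0.012 ]
top [461.4 301.6] 0.72 [ 0.3557 -0.292   0.012 ]
top [425.3 206.5] 0.58 [ 0.5946 -0.2094  0.012 ]
[0.64023453 0.00221007 0.012     ] [-0.2761 -0.1062 -0.0021]
```

Request:
{"api": "jog_arm", "payload": {
  "plan": [-0.06, -0.016, 0, 0, -0.13, -0.034, 0, 0, -0.2, -0.052, 0, 0, -0.27, -0.071, 0, 0, -0.33, -0.086, 0, 0]
}}

```text
time_s: 4.92
position: [0.6799, -0.0066, 0.1182]
ee_rot: [-3.14, -0.002, 2.736]
contact_force: [-0.5, 0.1, -3.4]
grip_width: 0.0301
finger_force: 30.0
```

Request:
{"api": "jog_arm", "payload": {
  "plan": [-0.03, -0.009, 0, 0, -0.03, -0.009, 0, 0]
}}

```text
time_s: 5.18
position: [0.6983, -0.0234, 0.1178]
ee_rot: [-3.139, -0.001, 2.734]
contact_force: [0.0, 1.0, -4.8]
grip_width: 0.0305
finger_force: 30.0
```

Run:
```python
from h import *
save("wrist","w4")
p=env.get_obs()["position"];print(p)
for r in env.pinpoint("wrist","round_middle"): print(np.round(r["point"],1),round(r["conf"],2),ray("wrist",r["point"],.012).round(4))
print(delta([.640,.002,.12]))
```

```text
[ 0.69723159 -0.02126335  0.11796457]
[ 50.9 213.6] 0.86 [ 0.603  -0.2126  0.012 ]
[325.3 149.8] 0.57 [0.643  0.0066 0.012 ]
[ 0.0759 -0.0029 -0.0018]
```

View pics/w4.png

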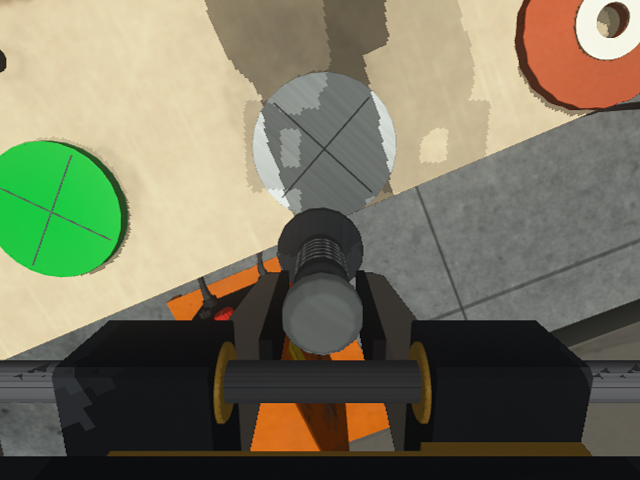

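The wrist view shows the scribed cross of the steel disc at (323.5,148), with the foot of the held punch at about (320,245).

Run:
```python
from h import *
p=env.get_obs()["position"]
m=ray("wrist",[323.5,148.5],.012);print(m)
print((ray("wrist",[320,247],p[2]-.030+.006)-p).round(4),(ray("wrist",[323,315],p[2]+.068)-p).round(4))
print(delta([m[0],m[1],.10]))
```

```text
[0.64161625 0.00570501 0.012     ]
[-0.0054  0.0018 -0.024 ] [-0.0044  0.0031  0.068 ]
[0.0757 0.0022 0.0232]
```

Request:
{"api": "jog_arm", "payload": {
  "plan": [0.05, 0.002, 0, 0, 0.073, 0.002, 0.03, 0, 0.073, 0.002, 0.07, 0, 0.073, 0.002, 0.081, 0, 0.073, 0.002, 0.081, 0]
}}

```text
time_s: 5.9
position: [0.6448, 0.0045, 0.055]
ee_rot: [-3.141, -0.001, 2.738]
contact_force: [1.3, -0.1, -3.6]
grip_width: 0.0303
finger_force: 30.0
```

Run:
```python
from h import *
w=save("wrist","w5");s=save("side","s5");t=save("top","t5")
print(env.get_obs()["position"])
cv2.imwrite("pics/c5.png",np.hstack([cv2.resize(s[205:305,340:440],(400,400)),cv2.resize(w[150:350,220:420],(400,400))])[:,:,::-1])
for r in env.pinpoint("side","punch_grip"): print(r)
```

```text
[0.64624674 0.00385404 0.05649702]
{'point': [393.8, 247.3], 'conf': 0.6}
```

View pics/c5.png

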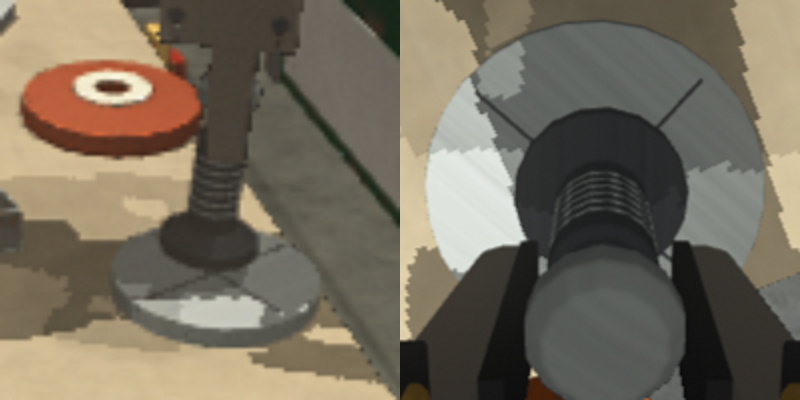

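Run:
```python
from h import *
p=env.get_obs()["position"]
print(ray("wrist",[319,246.5],.012),ray("wrist",[320.5,247],p[2]-.024),p)
# foot & disc in side: crop/4+(340,205)
print(ray("side",[340+210/4,205+236/4],p[2]-.023))
# side cross intersection
a,b=np.cross([282,313,1],[150,238,1]),np.cross([150,297,1],[283,243,1])
x=np.cross(a,b);x/=x[2];print(x,ray("side",[340+x[0]/4,205+x[1]/4],.012))
```

```text
[0.6456309 0.0026779 0.012    ] [0.64100605 0.00577137 0.03247636] [0.64622346 0.00374579 0.05647636]
[0.64047354 0.00387286 0.03347636]Traceback (most recent call last):
  File "<stdin>", line 8, in <module>
numpy._core._exceptions._UFuncOutputCastingError: Cannot cast ufunc 'divide' output from dtype('float64') to dtype('int64') with casting rule 'same_kind'
```

Run:
```python
from h import *
from scipy.optimize import least_squares
p=env.get_obs()["position"]
def fit(pts,z,r):
    P=np.array([ray("wrist",[220+(x-400)/2,150+y/2],z)[:2] for x,y in pts])
    s=least_squares(lambda c:np.hypot(*(P-c).T)-r,P.mean(0));return s.x.round(4),s.fun.round(4)
print(fit([(427,185),(595,20),(764,178)],.012,.055))
for z in(-.023,-.027):print(fit([(515,190),(600,108),(687,190)],p[2]+z,.026))
a,b=np.cross([282,313,1.],[150,238,1]),np.cross([150,297,1.],[283,243,1])
x=np.cross(a,b);x/=x[2];print(x,ray("side",[340+x[0]/4,205+x[1]/4],.012))
```

```text
(array([0.6454, 0.0019]), array([-0.0006,  0.0001, -0.0006]))
(array([0.6411, 0.0057]), array([-0.0006,  0.0001, -0.0006]))
(array([0.6417, 0.0055]), array([-0.0002,  0.    , -0.0002]))
[210.5627083  272.41062971   1.        ] [0.64195103 0.00239193 0.012     ]
```

Request:
{"api": "jog_arm", "payload": {
  "plan": [-0.005, -0.001, 0, 0, -0.005, -0.001, 0.007, 0, -0.005, -0.001, 0.013, 0, -0.005, -0.001, 0.013, 0]
}}

```text
time_s: 6.6
position: [0.648, 0.0015, 0.044]
ee_rot: [-3.141, -0.001, 2.737]
contact_force: [0.1, 0.1, -4.6]
grip_width: 0.0306
finger_force: 30.0
```

Run:
```python
from h import *
w=save("wrist","w6");s=save("side","s6")
o=env.get_obs();print(o["position"],o["contact_force"])
cv2.imwrite("pics/c6.png",np.hstack([cv2.resize(s[205:305,340:440],(400,400)),cv2.resize(w[150:350,220:420],(400,400))])[:,:,::-1])
```

```text
[0.64840744 0.00147295 0.04455008] [-0.24175343  0.72608702 -5.05719281]
```

View pics/c6.png

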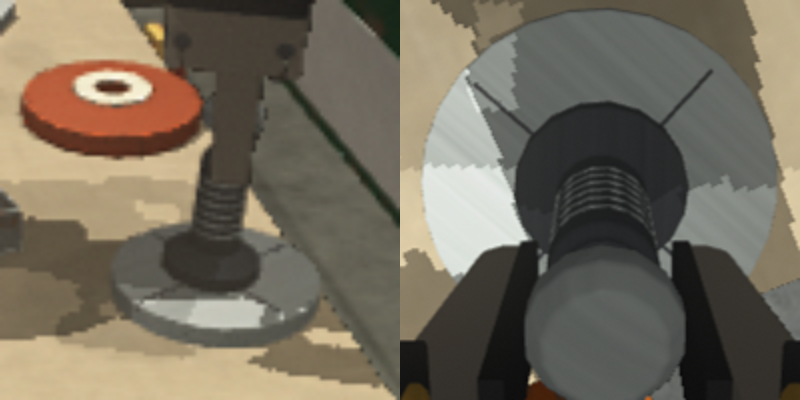

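The side crop shows the foot just above the disc and near its middle. The wrist crop shows the disc spanning columns 422–780 and the foot 516–688, so they are centred crosswise.

Run:
```python
from h import *
from scipy.optimize import least_squares
p=env.get_obs()["position"]
def fit(pts,z,r):
    P=np.array([ray("wrist",[220+(x-400)/2,150+y/2],z)[:2] for x,y in pts])
    s=least_squares(lambda c:np.hypot(*(P-c).T)-r,P.mean(0));return s.x.round(4),s.fun.round(4)
print(fit([(422,182),(601,9),(780,182)],.012,.055))
print(fit([(516,185),(602,101),(688,185)],p[2]-.023,.026))
X=lambda l,m:(lambda x:x/x[2])(np.cross(np.cross([*l[0],1.],[*l[1],1]),np.cross([*m[0],1.],[*m[1],1])))
x=X([(282,313),(150,238)],[(150,297),(283,243)])
print(ray("side",[340+x[0]/4,205+x[1]/4],.012),ray("side",[340+211/4,205+258/4],p[2]-.023))
```

```text
(array([0.6446, 0.0028]), array([-0.,  0., -0.]))
(array([0.6415, 0.0045]), array([-0.0007,  0.0001, -0.0007]))
[0.64195103 0.00239193 0.012     ] [0.64111854 0.00129596 0.02155008]
```

Request:
{"api": "jog_arm", "payload": {
  "plan": [-0.002, 0, 0.001, 0, -0.002, 0, 0.002, 0, -0.002, 0, 0.003, 0, -0.002, 0, 0.003, 0]
}}

```text
time_s: 7.2
position: [0.6506, 0.0008, 0.0432]
ee_rot: [3.141, 0.001, 2.737]
contact_force: [-0.6, -0.7, 2.2]
grip_width: 0.0301
finger_force: 30.0
```

Contact is made: the vertical force went from −4.6 to +2.2 N. I'm releasing the punch.

Request:
{"api": "jog_arm", "payload": {
  "plan": [0, 0, 0, 0, 0, 0, 0, 0, 0, 0, 0, 0, 0, 0, 0, 0],
  "gripper": 75
}}

```text
time_s: 7.7
position: [0.6501, 0.0009, 0.0424]
ee_rot: [3.141, 0.0, 2.737]
contact_force: [-1.0, 0.9, 0.4]
grip_width: 0.0682
finger_force: 0.0
```

Request:
{"api": "jog_arm", "payload": {
  "plan": [0, 0, -0.02, 0, 0, 0, -0.08, 0, 0, 0, -0.15, 0, 0, 0, -0.15, 0, 0, 0, -0.15, 0]
}}

```text
time_s: 8.32
position: [0.6499, 0.0009, 0.1629]
ee_rot: [3.141, 0.0, 2.737]
contact_force: [-0.2, -0.1, -0.9]
grip_width: 0.0747
finger_force: 0.0
```

Run:
```python
from h import *
w=save("wrist","w7");t=save("top","t7");s=save("side","s7")
o=env.get_obs();print(o["time_s"],o["position"],o["contact_force"])
for c in("wrist","side","top"):
  for q,z in(("punch_grip",.057),("cap_top",.112),("round_middle",.012)):
    for r in env.pinpoint(c,q)[:3]: print(c,q,np.round(r["point"],1),round(r["conf"],2),ray(c,r["point"],z).round(4))
cv2.imwrite("pics/c7.png",np.hstack([cv2.resize(s[185:305,330:450],(400,400)),cv2.resize(w[120:320,220:420],(400,400))])[:,:,::-1])
```

```text
8.475 [0.64903972 0.00089088 0.16098567] [ 0.45702727 -0.0204895  -1.52878762]
wrist punch_grip [322.2 219.5] 0.59 [0.644  0.0038 0.057 ]
wrist cap_top [322.5 235.4] 0.66 [0.6437 0.0042 0.112 ]
wrist round_middle [ 87.9 260.2] 0.72 [ 0.6028 -0.2154  0.012 ]
side punch_grip [396.2 253.5] 0.6 [0.6472 0.0057 0.057 ]
side cap_top [397.8 231.5] 0.51 [ 0.6435 -0.0027  0.112 ]
side round_middle [261.8 396.1] 0.95 [ 0.3548 -0.2961  0.012 ]
side round_middle [395.2 271.4] 0.87 [0.6495 0.0083 0.012 ]
side round_middle [407.1 342. ] 0.55 [ 0.5985 -0.2158  0.012 ]
top round_middle [424.5 204.5] 0.78 [ 0.5998 -0.2076  0.012 ]
top round_middle [460.7 299.8] 0.76 [ 0.3601 -0.2904  0.012 ]
```

View pics/c7.png

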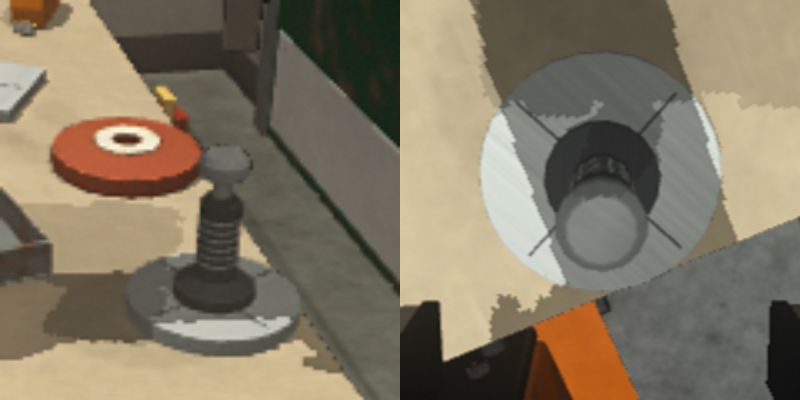

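The punch stands upright on the disc. In the wrist crop the cross is at (602,177), the foot at (602,178) and the cap top at (603,222).

Run:
```python
from h import *
f=lambda x,y,z:ray("wrist",[220+(x-400)/2,120+y/2],z).round(4)
m=f(601.7,176.6,.012);ft=f(602.5,178,.020);c=f(602,220,.112)
print(m,ft,c,ft-m, env.get_obs()["position"],delta([c[0],c[1],.16]))
```

```text
[0.644 0.003 0.012] [0.6435 0.0036 0.02  ] [0.641  0.0046 0.112 ] [-0.0005  0.0006  0.008 ] [0.65005006 0.00074737 0.16225008] [ 0.0123 -0.      0.0028]
```

Request:
{"api": "jog_arm", "payload": {
  "plan": [0.008, 0, 0, 0, 0.008, 0, 0, 0, 0.008, 0, 0.02, 0, 0.008, 0, 0.04, 0, 0.008, 0, 0.05, 0],
  "gripper": 0
}}

```text
time_s: 9.55
position: [0.6431, 0.0033, 0.1202]
ee_rot: [-3.14, -0.002, 2.737]
contact_force: [-0.2, 0.4, -0.2]
grip_width: 0.027
finger_force: 0.0
```

Run:
```python
from h import *
w=save("wrist","w8");s=save("side","s8")
o=env.get_obs();print(o["time_s"],o["position"],o["contact_force"],o["grip_width"])
cv2.imwrite("pics/c8.png",np.hstack([cv2.resize(s[185:305,330:450],(400,400)),cv2.resize(w[150:350,220:420],(400,400))])[:,:,::-1])
```

```text
9.65 [0.64319369 0.00326531 0.12058683] [-0.6376045  -0.51153861 -0.09262073] 0.019290922127823882
```

View pics/c8.png

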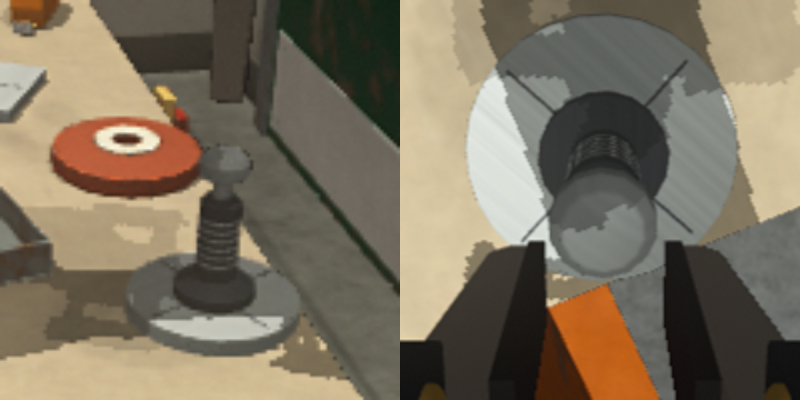

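Run:
```python
from h import *
p=env.get_obs()["position"]
for c,f in(("side",lambda u:((u[0]-330)*400/120,(u[1]-185)*400/120)),("wrist",lambda u:((u[0]-220)*2+400,(u[1]-150)*2))):
    k=env.get_calibration(c)
    P=np.array([p,[*p[:2],.112],[*p[:2],.012],p+[-.0092,.0039,0],p+[.009,-.004,0]])
    uv=[cv2.projectPoints(x,cv2.Rodrigues(np.array(k["R"]))[0],np.array(k["t"]),np.array([[k["fx"],0,k["cx"]],[0,k["fy"],k["cy"]],[0,0,1.]]),None)[0].ravel() for x in P]
    print(c,[np.round(f(u)) for u in uv])
print(p,env.get_obs()["grip_width"])
```

```text
side [array([224., 138.]), array([222., 151.]), array([210., 293.]), array([207., 136.]), array([240., 140.])]
wrist [array([602., 238.]), array([602., 228.]), array([603., 151.]), array([601., 203.]), array([601., 273.])]
[0.64319369 0.00326531 0.12058683] 0.019290922127823882
```

The finger tips look higher than the reported TCP, so I'll go down in steps and watch the force.

Request:
{"api": "jog_arm", "payload": {
  "plan": [0, 0, 0, 0, 0, 0, 0, 0, 0, 0, 0.004, 0, 0, 0, 0.007, 0, 0, 0, 0.007, 0],
  "gripper": 0
}}

```text
time_s: 10.28
position: [0.644, 0.0034, 0.1165]
ee_rot: [-3.141, -0.0, 2.737]
contact_force: [0.7, 0.4, -0.5]
grip_width: 0.0
finger_force: 0.0
```

Run:
```python
from h import *
w=save("wrist","w9");s=save("side","s9")
o=env.get_obs();print(o["time_s"],o["position"],o["contact_force"],o["grip_width"])
cv2.imwrite("pics/c9.png",np.hstack([cv2.resize(s[185:305,330:450],(400,400)),cv2.resize(w[150:350,220:420],(400,400))])[:,:,::-1])
```

```text
10.375 [0.64417528 0.00335049 0.11676396] [1.00565615 0.34543919 1.02878453] 0.0005703336280858552
```

View pics/c9.png

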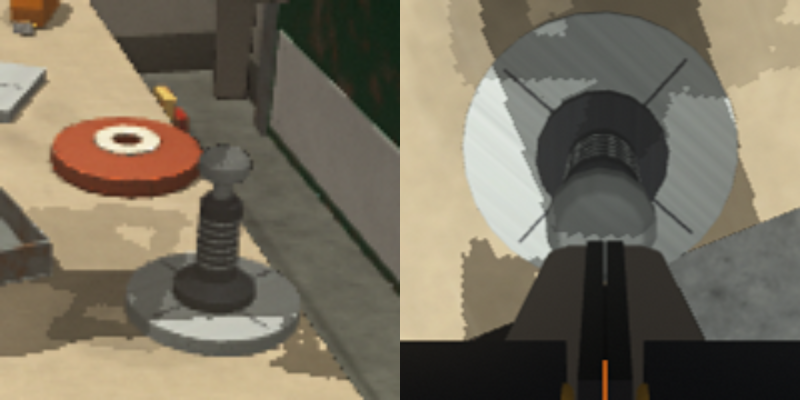

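The side crop shows the closed finger tips ending at about (233,98), clearly above the cap at (225,150). The wrist crop shows the tips' front edge at (605,241), over the cap. I'll triangulate the tips before pressing.

Run:
```python
from h import *
p=env.get_obs()["position"];tx=np.array([-.919,.394,0])
for z in(.112,.12,.13,.14,.15):
    s=ray("side",[330+233*.3,185+98*.3],z);w=ray("wrist",[322.5,270.5],z)
    print(z,(s-p).round(4)[:2],"wrist front edge",(w-p).round(4)[:2], "along tool x",((w-p)@tx).round(4))
```

```text
0.112 [0.0309 0.0765] wrist front edge [ 0.0026 -0.0001] along tool x -0.0024
0.12 [0.0244 0.0588] wrist front edge [0.    0.001] along tool x 0.0003
0.13 [0.0162 0.0366] wrist front edge [-0.0032  0.0023] along tool x 0.0038
0.14 [0.0081 0.0144] wrist front edge [-0.0063  0.0037] along tool x 0.0073
0.15 [-0.0001 -0.0077] wrist front edge [-0.0095  0.005 ] along tool x 0.0107
```

Request:
{"api": "jog_arm", "payload": {
  "plan": [0, 0, 0.005, 0, 0, 0, 0.01, 0, 0, 0, 0.013, 0, 0, 0, 0.016, 0, 0, 0, 0.016, 0]
}}

```text
time_s: 11.0
position: [0.6441, 0.0033, 0.1038]
ee_rot: [-3.141, -0.0, 2.737]
contact_force: [0.2, 1.0, -1.0]
grip_width: 0.0005
finger_force: 0.0
```

Request:
{"api": "jog_arm", "payload": {
  "plan": [0, 0, 0.003, 0, 0, 0, 0.006, 0, 0, 0, 0.009, 0, 0, 0, 0.01, 0, 0, 0, 0.01, 0]
}}

```text
time_s: 11.62
position: [0.6441, 0.0033, 0.0959]
ee_rot: [-3.142, -0.0, 2.737]
contact_force: [-0.6, 0.2, -1.0]
grip_width: 0.0006
finger_force: 0.0
```

Run:
```python
from h import *
s=save("side","s11");a=cv2.cvtColor(s,cv2.COLOR_RGB2GRAY)
print(a[205:250:1,397]);print(a[205:250,400])
for q in("cap_top","punch_grip"): print([(r["point"],r["conf"]) for r in env.pinpoint("side",q)[:2]])
```

```text
[64 63 63 65 64 63 64 65 63 64 63 63 65 65 65 65 65 65 61 85 94 94 96 64
 81 82 84 84 89 87 92 86 79 79 81 72 79 80 83 70 49 45 48 47 47]
[ 62  64  63  64  63  66  63  64  64  65  65  65  63  65  66  67  67  65
  63  44  96  93  93  96  92 112 113 115 111 111 110  89  84  82  77  97
  92  90  57  44  41  54  54  47  46]
[([402.0, 232.0], 0.49)]
[([397.5, 255.2], 0.63)]
```

Request:
{"api": "jog_arm", "payload": {
  "plan": [0, 0, 0.003, 0, 0, 0, 0.006, 0, 0, 0, 0.009, 0, 0, 0, 0.01, 0, 0, 0, 0.01, 0]
}}

```text
time_s: 12.4
position: [0.6442, 0.0033, 0.0879]
ee_rot: [-3.142, -0.0, 2.737]
contact_force: [0.4, -1.2, 0.0]
grip_width: 0.0005
finger_force: 0.0
```

Request:
{"api": "jog_arm", "payload": {
  "plan": [0, 0, 0.002, 0, 0, 0, 0.004, 0, 0, 0, 0.006, 0, 0, 0, 0.006, 0]
}}

```text
time_s: 12.9
position: [0.644, 0.0033, 0.083]
ee_rot: [-3.141, -0.0, 2.737]
contact_force: [1.3, -0.4, -0.8]
grip_width: 0.0005
finger_force: 0.0
```

Run:
```python
from h import *
s=save("side","s12");a=cv2.cvtColor(s,cv2.COLOR_RGB2GRAY)
print(a[215:250,388:412:2])
w=save("wrist","w12");b=cv2.cvtColor(w,cv2.COLOR_RGB2GRAY);print(b[225:300:3,290:352:4])
```

```text
[[ 95  94  90  66  66  66  64  64 101  43  59  61]
 [ 96  95  89  64  64  65  64  61 107  54  61  62]
 [ 95  94  89  65  65  64  67  60 110  86  60  62]
 [ 97  91  91  64  65  64  66  58 106  74  60  64]
 [ 99  97  92  64  66  65  65  63 106  74  59  58]
 [ 95  94  90  63  63  65  64  60 106  63  58  54]
 [ 90  92  85  66  64  64  65  61 100  62  60  56]
 [ 97  95  91  65  63  67  63  60 100  70  60  52]
 [ 95  95  88  65  64  65  65  69 103  93  60  40]
 [ 88  93  86  65  65  65  64  67 105 100  54  34]
 [ 85  92  87  66  68  65  65  60  95  96  67  52]
 [ 58  87  85  65  65  65  67  54  95  93  95  93]
 [ 99  83  88  64  65  65  64  55  97  97  96  99]
 [ 99  82  92  64  64  67  66  48  96  99  99  99]
 [110  52  46  58  61  61  63  47  94  95  98  97]
 [114  84  84  82  74  67  59 104  94  94  94  97]
 [115  80  85  84  84  82  83 118  57  92  92  90]
 [113  75  80  87  84  86  83 118  99  94  92  90]
 [113  76  79  84  87  90  90 112  96  90  92  90]
 [ 71  67  83  85  87  89  92 106  98  95  92  93]
 [ 50  66  74  86  86  91 110 106  74  96  90  93]
 [ 50  67  73  76  80  81  90
[... 1661 characters left out ...]
  92  89  81  80  80  66 133]
 [ 88  77  76  77  89  95  58  51  81  53  51  90  81  80  79 110]
 [ 58  77  78  67  54  53  23  23  54  23  21  52  52  58  82  58]
 [ 75  65  51  51  51  51  24  23  54  23  21  48  48  48  47  57]
 [ 77  52  52  50  51  49  24  23  55  22  23  47  47  48  48  46]
 [ 73  51  51  49  50  49  23  22  53  21  21  47  47  48  47  47]
 [ 51  52  50  49  49  49  22  22  51  21  21  49  47  47  48  48]
 [ 50  50  50  50  49  49  22  21  50  20  20  48  47  47  47  48]
 [ 51  50  49  50  49  49  22  21  51  20  18  49  46  46  47  47]
 [ 51  49  49  50  49  48  21  21  51  19  20  48  47  46  47  46]
 [ 50  49  48  48  47  49  21  20  50  18  19  48  47  46  47  46]]
```

The fingers end at row 229 in the side view, right over the cap. I'm continuing down.

Request:
{"api": "jog_arm", "payload": {
  "plan": [0, 0, 0.002, 0, 0, 0, 0.004, 0, 0, 0, 0.004, 0]
}}

```text
time_s: 13.38
position: [0.6443, 0.0034, 0.0802]
ee_rot: [3.141, 0.0, 2.737]
contact_force: [-0.8, 0.2, 1.2]
grip_width: 0.0008
finger_force: 0.7
```

Request:
{"api": "jog_arm", "payload": {
  "plan": [0, 0, 0.002, 0, 0, 0, 0.004, 0, 0, 0, 0.004, 0]
}}

```text
time_s: 13.75
position: [0.6447, 0.0033, 0.0782]
ee_rot: [3.141, 0.001, 2.737]
contact_force: [-2.5, -0.5, 8.0]
grip_width: 0.0005
finger_force: 4.3
```

Contact is at 8 N. I'm pressing through.

Request:
{"api": "jog_arm", "payload": {
  "plan": [0, 0, 0.004, 0, 0, 0, 0.008, 0, 0, 0, 0.012, 0, 0, 0, 0.016, 0, 0, 0, 0.017, 0]
}}

```text
time_s: 14.38
position: [0.6462, 0.0033, 0.0678]
ee_rot: [3.139, 0.003, 2.737]
contact_force: [-8.6, 0.1, 30.1]
grip_width: 0.0003
finger_force: 15.1
```

Request:
{"api": "jog_arm", "payload": {
  "plan": [0, 0, -0.01, 0, 0, 0, -0.03, 0, 0, 0, -0.1, 0, 0, 0, -0.15, 0, 0, 0, -0.15, 0]
}}

```text
time_s: 15.0
position: [0.6466, 0.0033, 0.1872]
ee_rot: [3.138, 0.006, 2.737]
contact_force: [0.7, 0.2, -0.5]
grip_width: 0.0
finger_force: 0.0
```

Run:
```python
from h import *
s=save("side","s13");w=save("wrist","w13")
a=cv2.cvtColor(s,cv2.COLOR_RGB2GRAY);b=cv2.cvtColor(cv2.imread("pics/s7.png"),cv2.COLOR_BGR2GRAY)
for c in(393,396,399):print("before",b[222:292,c].tolist());print("now",a[222:292,c].tolist())
k=env.get_calibration("side")
P=np.array([[.643,.003,z] for z in(.112,.1,.012)])
print(cv2.projectPoints(P,cv2.Rodrigues(np.array(k["R"]))[0],np.array(k["t"]),np.array([[k["fx"],0,k["cx"]],[0,k["fy"],k["cy"]],[0,0,1.]]),None)[0].round(1).tolist())
for z,q in((.1,"cap_top"),(.057,"punch_grip")):
    for c in("side","wrist"): print(c,q,[(np.round(r["point"],1),r["conf"],ray(c,r["point"],z).round(4)) for r in env.pinpoint(c,q)[:1]])
print(env.get_obs()["position"],env.get_obs()["contact_force"])
def ell(img,col,lo=60):pass
```

```text
before [93, 92, 89, 89, 87, 89, 91, 111, 114, 110, 102, 97, 100, 90, 75, 73, 71, 88, 177, 179, 64, 48, 47, 45, 47, 48, 45, 44, 44, 52, 70, 44, 69, 55, 43, 82, 49, 58, 72, 47, 71, 52, 55, 74, 50, 50, 50, 48, 61, 62, 61, 62, 63, 64, 52, 49, 45, 109, 110, 197, 197, 197, 196, 195, 202, 99, 90, 90, 88, 94]
now [94, 89, 89, 88, 85, 87, 92, 93, 91, 88, 84, 77, 118, 112, 110, 111, 97, 100, 105, 78, 75, 77, 78, 47, 47, 49, 45, 44, 42, 51, 68, 45, 69, 56, 45, 83, 49, 60, 70, 48, 70, 53, 56, 73, 49, 48, 47, 46, 63, 60, 62, 61, 62, 65, 51, 49, 47, 108, 109, 197, 197, 198, 195, 196, 201, 98, 89, 90, 87, 95]
before [98, 96, 93, 91, 91, 91, 85, 109, 108, 109, 112, 109, 107, 107, 84, 79, 78, 76, 74, 79, 79, 80, 73, 48, 46, 48, 46, 48, 45, 46, 95, 56, 51, 86, 48, 76, 61, 54, 83, 47, 65, 60, 45, 89, 52, 48, 48, 49, 58, 62, 61, 60, 61, 63, 50, 49, 46, 90, 107, 197, 197, 195, 193, 195, 201, 128, 85, 84, 87, 80]
now [97, 97, 94, 91, 91, 92, 90, 90, 92, 87, 90, 90, 108, 109, 109, 110, 118, 108, 108, 102, 80, 77, 79, 69, 48, 48, 44, 45, 45, 44, 96, 56, 50, 84, 48, 76, 59, 52, 83, 49, 66, 61, 46, 88, 51, 48
[... 451 characters left out ...]
91, 92, 89, 104, 109, 110, 112, 121, 111, 108, 102, 84, 81, 82, 64, 47, 45, 44, 45, 45, 46, 82, 47, 66, 58, 51, 77, 47, 69, 58, 49, 79, 50, 66, 60, 48, 48, 49, 55, 60, 59, 60, 56, 60, 59, 47, 49, 52, 111, 105, 197, 196, 195, 193, 196, 200, 98, 86, 84, 86, 79]
[[[396.7, 230.3]], [[396.2, 235.6]], [[393.0, 272.9]]]
side cap_top [(array([399.7, 235.8]), 0.7, array([0.6497, 0.0012, 0.1   ]))]
wrist cap_top [(array([322.4, 234.2]), 0.65, array([0.644, 0.004, 0.1  ]))]
side punch_grip [(array([393.9, 251.2]), 0.59, array([0.6456, 0.0162, 0.057 ]))]
wrist punch_grip [(array([321.6, 219.7]), 0.76, array([0.6419, 0.0041, 0.057 ]))]
[0.64326576 0.00336296 0.18155357] [0.2687447  1.54769919 0.18482058]
```

The cap top dropped 5 px, matching 12 mm, and stays down. The foot and disc pixels are unchanged and the arm is clear, so I'm handing in.

```bash
python3 -c "
from h import *
print(env.job_done())"
```

```text
the job is handed in; nothing more can be done
None
```

The punch stands on the middle of the round steel blank (within about 1 mm by the wrist camera) with its cap snapped down 12 mm; the square blank was not touched, and the job was handed in at about 15 s.

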